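# Load the dry-block heater from the vial rack and the delivery carton

### The job

Load the dry-block heater: move the row of three sample vials from the wooden rack, and the one vial still standing in its partitioned carton, into the heater's row of aluminium blocks, each into the well bored to its own diameter, upright and fully down on the well's floor. Keep the vials upright on the way and lower them in rather than drop them, and leave the conical flask standing where it is.

Things in the scene. Friction and masses are not known exactly. Their poses are not given: they have to be found in the camera images.
- vial_22: The smallest of four closed sample vials: straight amber glass cylinder with blank label and white screw cap as wide as the body, 22 mm in diameter, 80 mm high with cap; grip it anywhere. Origin: centre of its underside, z up. Starts in the carton or in a row, 66 mm apart, in a low wooden rack (floor 8 mm over the worktop, pierced plate 38 mm, end boards 46 mm); which is where varies.
- vial_30: The second smallest of four closed sample vials: straight amber glass cylinder with blank label and white screw cap as wide as the body, 30 mm in diameter, 90 mm high with cap; grip it anywhere. Origin: centre of its underside, z up. Starts in the carton or in a row, 66 mm apart, in a low wooden rack (floor 8 mm over the worktop, pierced plate 38 mm, end boards 46 mm); which is where varies.
- vial_38: The second largest of four closed sample vials: straight amber glass cylinder with blank label and white screw cap as wide as the body, 38 mm in diameter, 100 mm high with cap; grip it anywhere. Origin: centre of its underside, z up. Starts in the carton or in a row, 66 mm apart, in a low wooden rack (floor 8 mm over the worktop, pierced plate 38 mm, end boards 46 mm); which is where varies.
- vial_46: The largest of four closed sample vials: straight amber glass cylinder with blank label and white screw cap as wide as the body, 46 mm in diameter, 110 mm high with cap; grip it anywhere. Origin: centre of its underside, z up. Starts in the carton or in a row, 66 mm apart, in a low wooden rack (floor 8 mm over the worktop, pierced plate 38 mm, end boards 46 mm); which is where varies.
- block_22: Aluminium block, 70 x 70 x 50 mm, with one round well in its top for the 22 mm vial: 26 mm wide, 32 mm deep, mouth flared over 10 mm to 38 mm. Origin: centre of its underside, z up; well floor 18 mm, top 50 mm above it. Four blocks, fixed in a row 72 mm apart along their y in a white heater (rim 14 mm below their tops, panel at -x); their sequence varies.
- block_30: Aluminium block, 70 x 70 x 50 mm, with one round well in its top for the 30 mm vial: 34 mm wide, 32 mm deep, mouth flared over 10 mm to 46 mm. Origin: centre of its underside, z up; well floor 18 mm, top 50 mm above it. Four blocks, fixed in a row 72 mm apart along their y in a white heater (rim 14 mm below their tops, panel at -x); their sequence varies.
- block_38: Aluminium block, 70 x 70 x 50 mm, with one round well in its top for the 38 mm vial: 42 mm wide, 32 mm deep, mouth flared over 10 mm to 54 mm. Origin: centre of its underside, z up; well floor 18 mm, top 50 mm above it. Four blocks, fixed in a row 72 mm apart along their y in a white heater (rim 14 mm below their tops, panel at -x); their sequence varies.
- block_46: Aluminium block, 70 x 70 x 50 mm, with one round well in its top for the 46 mm vial: 50 mm wide, 32 mm deep, mouth flared over 10 mm to 62 mm. Origin: centre of its underside, z up; well floor 18 mm, top 50 mm above it. Four blocks, fixed in a row 72 mm apart along their y in a white heater (rim 14 mm below their tops, panel at -x); their sequence varies.
- carton: Open carton, fixed, 227 (x) x 163 (y) x 112 mm, flaps hanging 20 mm off outside. Origin: centre of its underside, on the worktop. Crossed 3 mm partition, top at 104 mm, makes 2 x 2 cells, 108 (x) by 76 mm (y), floor at 8 mm. One vial stands near the middle of the -x +y cell (-55, +40 mm); a dropper bottle stays in the cell diagonally across. Fingers have most room closing along x.
- flask: Conical glass flask, 68 mm wide at the base, 108 mm high, standing on the worktop between heater and carton; a bystander. Origin at the centre of its underside, z up.

How it is judged:
By the outcome, as a careful person would: the job done as asked, in the order asked, and still so for the second after the job is handed in, with the robot touching nothing.
It also fails if it takes over 96 s, if anything falls off the work surface, if the arm or the gripper's body presses on something with over 40 N, if the wrist force passes 120 N, or if a joint passes its speed limit or range.

### The arm

A 6-joint arm with a two-finger parallel gripper is mounted at the origin on a cart in front of the work surface, level with it; the furniture and walls round the work are solid. World frame = base frame: x ahead of the robot, y to its left, z up, the work surface at z = 0. Lengths are in mm, angles in rad, forces in N, time in s.
With the tool pointing down it reaches from about 325 to 900 mm from the base axis. Payload 3.5 kg.
Tool frame: the origin (TCP) lies midway between the tips of the shut fingers; the grasp point (between the pads) lies 19 mm behind it; z points along the fingers, y is the line along which they close (so a half turn about z gives the same grasp; the last joint's range is limited). The gripper opens to 85 mm and grips with 20 to 120 N. Pads are 22 mm wide; open, the fingers measure 114 mm over their backs; the gripper's body (76 mm by 85 mm) begins 54 mm behind the grasp point. The pads swing forward as they close: fully open they stand 13 mm farther back than shut.
Start: joints at [1.086, 0.276, -0.026, 1.268, 0, 1.467], TCP at [232.876, 579.992, 231.313] pointing down, gripper open.
Joint ranges: [-3.12, 3.12], [-0.85, 1.88], [-1.08, 1.24], [-1.95, 2.15], [-1.57, 1.53], [-3.14, 3.14]. Speed limits (rad/s): [2.57, 2.57, 3.14, 3.14, 3.14, 3.14].

### API

Orientations are given as a unit quaternion [x, y, z, w].
In Python, from rig import robot, eyes, readout gives the robot as it stands (robot), with the cameras (eyes) and the readings (readout). Calls block until the motion is done:
- robot.reach(position, orientation): joint-space move of the TCP to a pose.
- robot.move_l(position, rate=150, rot=None): straight line of the TCP; rot=None keeps the orientation; rate is the mean speed in mm/s.
- robot.goto_joints(angles): joint-space move.
- robot.grip(opening, grip_force=None): opening from 0.0 (shut) to 1.0 (fully open); grip_force is the grip in N (None keeps the last); returns when the fingers have stopped.
- robot.pause(seconds).
- robot.inverse_kinematics(position, orientation): joint angles nearest the present ones, or None.
- readout.sense(): the state.
- eyes.capture(name): name is "scene" or "top"; returns the picture (384x512x3 uint8, blue, green, red); there is no depth.
- eyes.calibration(name): a dict with "vertical_fov" (degrees; the focal length in pixels is half the picture's height over the tangent of half this angle, whatever the lens; pixels are square), "cx", "cy" (the principal point, pixels), "T" (4x4, takes a point from camera to world coordinates). Camera axes: x right, y down, z forward; pixel columns grow to the right and rows downward; lengths in mm; the calibration is good to about 2 mm. A picture is of the moment at which its call begins. calibration takes no time and is no camera call.
A pose or a line that the arm cannot do raises robot.Unreachable and nothing moves.
- robot.finish_job(): hands the job in; it is judged then, once.
The state is a dict: "time_s": time; "qpos": joint angles; "qd": joint speeds; "joint_efforts": joint torques, N m; "position": TCP position; "ee_rot": TCP orientation; "wrist_force": force on the tool from outside, world axes, zero at the start; "wrist_torque": the same for the moment, N m; "opening": opening from 0.0 (shut) to 1.0 (fully open); "gripper_force": force on a finger pad.
Only numpy, scipy, OpenCV 4.12 (cv2) and the standard library are available. Lean on these libraries where they do the work, as an engineer would, in place of code of your own. Each camera call takes 0.05 s, during which the arm holds its last target. There are 200 camera calls.

## Working session

There is one attempt and no reset: what is moved stays moved. The work goes in short steps, each a Python script; the robot and the scene stay as the last script left them, time stands still between calls to the robot, and variables do not carry over. Pictures are saved under pics/ and viewed, at most 14 in all, crops included, and the job is handed in when it is done.

```bash
mkdir -p pics; ls
python3 - <<'E'
from rig import robot, eyes, readout
import cv2
for n in("scene","top"):
    im=eyes.capture(n); cv2.imwrite(f"pics/{n}0.png",cv2.resize(im,(800,600),interpolation=cv2.INTER_CUBIC)); cv2.imwrite(f"pics/raw_{n}.png",im)
    print(n,eyes.calibration(n))
print(readout.sense())
E
```

```text
pics
rig.py
scene {'vertical_fov': 51.890077371314305, 'cx': 259.9959988452125, 'cy': 191.25285028499286, 'T': array([[ 6.87515362e-01, -4.57584510e-01,  5.63860837e-01,
        -1.30489945e+01],
       [-7.25956149e-01, -4.51935344e-01,  5.18403428e-01,
        -5.68440030e+02],
       [ 1.76152626e-02, -7.65748562e-01, -6.42898781e-01,
         6.62889059e+02],
       [ 0.00000000e+00,  0.00000000e+00,  0.00000000e+00,
         1.00000000e+00]])}
top {'vertical_fov': 46.96919713777858, 'cx': 249.63059785312458, 'cy': 194.1486402583041, 'T': array([[-2.85186381e-02, -9.86189877e-01,  1.63144766e-01,
         3.67024842e+02],
       [-9.99553634e-01,  2.95883867e-02,  4.13043613e-03,
        -8.46930605e+01],
       [-8.90058472e-03, -1.62954149e-01, -9.86593495e-01,
         1.10380972e+03],
       [ 0.00000000e+00,  0.00000000e+00,  0.00000000e+00,
         1.00000000e+00]])}
{'time_s': 0.1, 'qpos': array([ 1.08556567e+00,  2.77051521e-01, -2.77668841e-02,  1.26802386e+00,
        1.79313380e-05,  1.46740617e+00]), 'qd': array([ 0.00071644, -0.00243691,  0.00425243,  0.00267462,  0.00144865,
       -0.00033731]), 'joint_efforts': array([-4.73273794e-04, -4.46707892e+01,  2.96128285e+01,  8.49290140e-03,
       -1.22072747e-04, -6.75708918e-06]), 'position': array([232.55149589, 579.34285748, 230.26399574]), 'ee_rot': array([ 1.89762413e-01,  9.81829507e-01, -9.76382083e-04, -3.05322693e-04]), 'wrist_force': array([-0.41375379,  0.13901722, -0.67454177]), 'wrist_torque': array([ 0.01576453,  0.02569188, -0.00853397]), 'gripper_force': 0.0, 'opening': 1.004441731692611}
```

View pics/scene0.png

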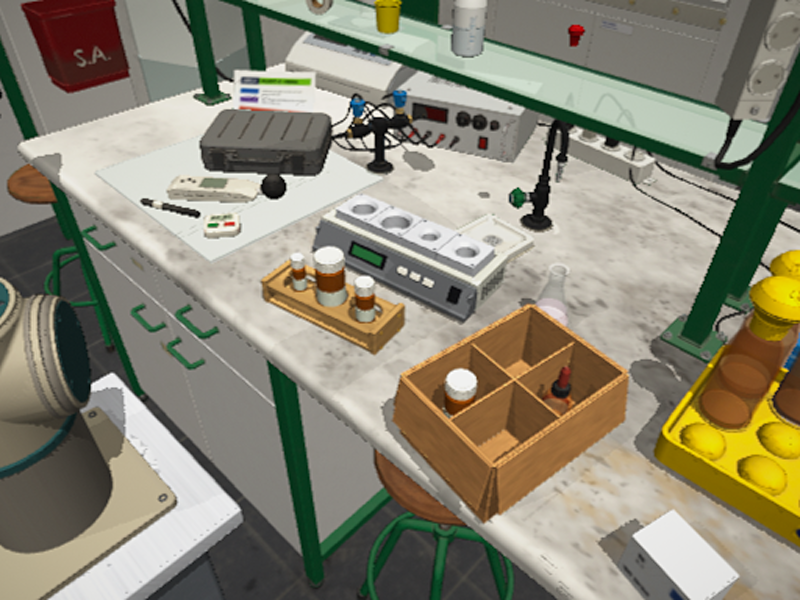

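View pics/top0.png

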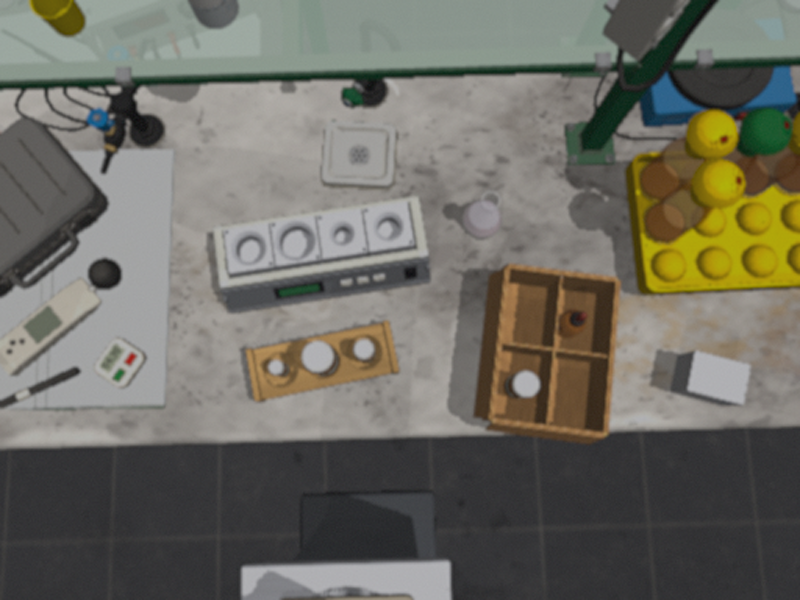

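View crops.

The scene view shows a rack with vials of 22, 46 and 30 mm (left to right), and the 38 mm vial in the carton. The top view has the wells at about (249,250), (296,242), (342,234) and (388,228), out of 800 px. The carton vial's cap is at (526,384). I'll enlarge these areas next.

Run:
```python
import cv2
im=cv2.imread("pics/raw_top.png")
def crop(n,x0,y0,w,h,s):
    c=cv2.resize(im[y0:y0+h,x0:x0+w],None,fx=s,fy=s,interpolation=cv2.INTER_CUBIC)
    for x in range(-(-x0//10)*10,x0+w,10): cv2.line(c,(int((x-x0+.5)*s),0),(int((x-x0+.5)*s),6),(0,0,255),1); cv2.putText(c,str(x),(int((x-x0)*s),18),0,.4,(0,0,255),1)
    for y in range(-(-y0//10)*10,y0+h,10): cv2.line(c,(0,int((y-y0+.5)*s)),(6,int((y-y0+.5)*s)),(0,0,255),1); cv2.putText(c,str(y),(8,int((y-y0)*s)+6),0,.4,(0,0,255),1)
    cv2.imwrite(f"pics/{n}.png",c)
crop("heat",132,120,146,80,5.4)
crop("rack",152,200,110,62,7)
crop("cart",296,160,106,126,4.7)
```

```text
(no output)
```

View pics/heat.png

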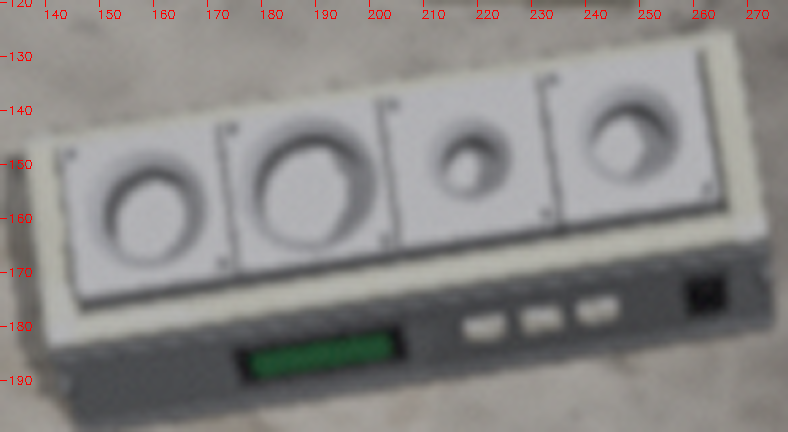

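View pics/rack.png

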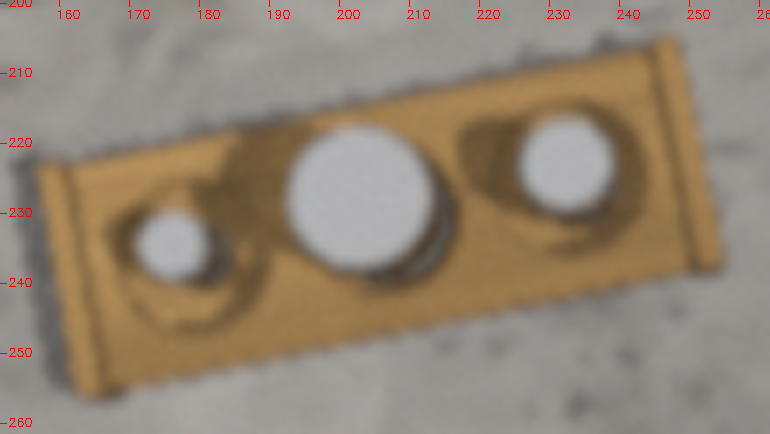

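View pics/cart.png

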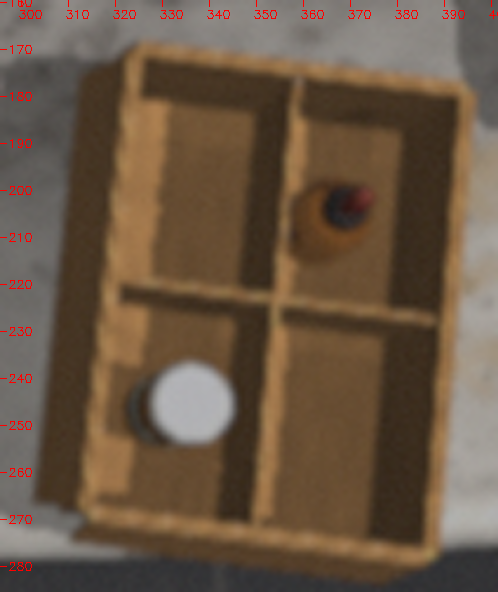

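Well order, left to right: 38, 46, 22, 30. Their raw centres are (160.2,158.6), (189.6,153.6), (219.5,149.3) and (248.7,144.5). The caps are at (176.1,234.6) for vial_22, (202.9,227.6) for vial_46, (232.5,222.9) for vial_30 and (336.4,245.2) for vial_38 in the carton. I'll use the scene view to find the heater height and cross-check these.

```bash
python3 - <<'E'
import cv2
im=cv2.imread("pics/raw_scene.png")
def crop(n,x0,y0,w,h,s):
    c=cv2.resize(im[y0:y0+h,x0:x0+w],None,fx=s,fy=s,interpolation=cv2.INTER_CUBIC)
    for x in range(-(-x0//10)*10,x0+w,10): cv2.line(c,(int((x-x0+.5)*s),0),(int((x-x0+.5)*s),6),(0,0,255),1); cv2.putText(c,str(x),(int((x-x0)*s),18),0,.4,(0,0,255),1)
    for y in range(-(-y0//10)*10,y0+h,10): cv2.line(c,(0,int((y-y0+.5)*s)),(6,int((y-y0+.5)*s)),(0,0,255),1); cv2.putText(c,str(y),(8,int((y-y0)*s)+6),0,.4,(0,0,255),1)
    cv2.imwrite(f"pics/{n}.png",c)
crop("sheat",180,115,150,105,5.3)
E
cat > geo.py <<'E'
import numpy as np
from rig import robot, eyes, readout
C={n:eyes.calibration(n) for n in("scene","top")}
def ray(n,u,v):
    c=C[n];f=192/np.tan(np.radians(c["vertical_fov"]/2));T=c["T"]
    return T[:3,3],T[:3,:3]@np.array([(u-c["cx"])/f,(v-c["cy"])/f,1])
def at(n,u,v,z):
    o,d=ray(n,u,v);return o+d*(z-o[2])/d[2]
def proj(n,p):
    c=C[n];f=192/np.tan(np.radians(c["vertical_fov"]/2));T=c["T"]
    q=T[:3,:3].T@(np.asarray(p)-T[:3,3]);return np.array([c["cx"]+f*q[0]/q[2],c["cy"]+f*q[1]/q[2]])
E
python3 - <<'E'
from geo import *
np.set_printoptions(precision=1,suppress=True)
w=[(160.2,158.6),(189.6,153.6),(219.5,149.3),(248.7,144.5)]
for z in(50,60,70,80,90):
    P=np.array([at("top",*p,z) for p in w]);print(z,P[:,:2].ravel(),np.linalg.norm(P[0]-P[3])/3,[proj("scene",p) for p in P])
for n,p,h in(("22",(176.1,234.6),88),("46",(202.9,227.6),118),("30",(232.5,222.9),98),("38",(336.4,245.2),108)):
    P=at("top",*p,h);print(n,P,proj("scene",P))
for p in [(323.5,171),(392,179),(384,279),(313.5,270)]: P=at("top",*p,112);print(P,proj("scene",P))
E
```

```text
50 [636.3 136.6 646.7  64.3 655.3  -9.4 665.2 -81.5] 73.34464593493978 [array([233.3, 139.9]), array([254. , 148.5]), array([275.9, 158.1]), array([299.1, 167.8])]
60 [633.7 134.5 644.   62.9 652.5 -10.1 662.4 -81.6] 72.64865078200008 [array([233. , 137.6]), array([253.7, 146.1]), array([275.6, 155.5]), array([298.8, 165.2])]
70 [631.1 132.4 641.4  61.5 649.8 -10.8 659.6 -81.6] 71.95265562906037 [array([232.8, 135.1]), array([253.5, 143.6]), array([275.3, 153. ]), array([298.4, 162.5])]
80 [628.6 130.3 638.7  60.1 647.1 -11.5 656.8 -81.6] 71.25666047612069 [array([232.6, 132.7]), array([253.2, 141. ]), array([275. , 150.3]), array([298. , 159.8])]
90 [626.  128.2 636.   58.6 644.3 -12.2 653.9 -81.6] 70.56066532318097 [array([232.3, 130.2]), array([252.9, 138.5]), array([274.6, 147.7]), array([297.6, 157. ])]
22 [445.9  91.2  88. ] [189.4 163.6]
46 [457.4  26.  118. ] [209.7 162.8]
30 [468.  -39.5  98. ] [232.5 179.7]
38 [ 410.1 -271.3  108. ] [294.5 242.3]
[ 579.7 -251.3  112. ] [337.5 194.6]
[ 556.3 -406.2  112. ] [397.2 237. ]
[ 333.1 -370.5  112. ] [311.2 296.6]
[ 357.  -216.8  112. ] [254.4 240.8]
```

View pics/sheat.png

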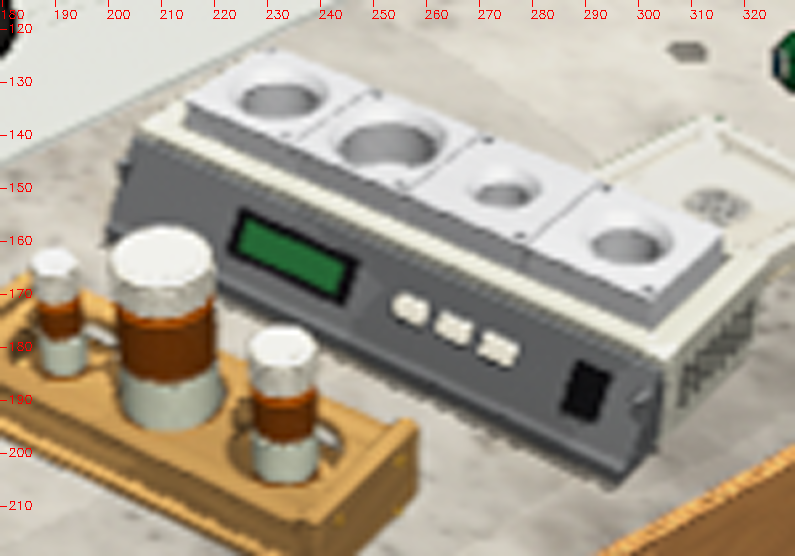

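Scene view: the well centres at (232.1,132.4), (253.1,141.3), (274.6,149.8) and (298.4,160.2) put the block tops at z≈80, so the well floors are at about 48. The caps agree between the two views to within 1 px. I'll start with vial_22.

```bash
cat > job.py <<'E'
import numpy as np, cv2
from rig import robot, eyes, readout
from scipy.spatial.transform import Rotation as R
RACK,HEAT,CART=.168,.133,-.157
#      pick xy, floor 8, height, diameter, yaw, well xy
V={22:((445.9,91.2),80,RACK,(647.6,-11.4)),46:((457.4,26.0),110,RACK,(638.0,60.0)),
   30:((468.0,-39.5),90,RACK,(657.1,-82.7)),38:((410.1,-271.3),100,CART,(628.5,131.4))}
FLOOR=48
def q(a,flip=False):
    c,s=np.cos(a),np.sin(a);k=-1 if flip else 1
    return R.from_matrix(np.array([[-s*k,c*k,0],[c*k,s*k,0],[0,0,-1]])).as_quat()
def F(): return np.array(readout.sense()["wrist_force"])
def pick(d,flip,grip=40,first=False):
    (x,y),h,a,_=V[d]; zt=8+h-36; o=q(a,flip)
    robot.grip(min(1,(d+24)/85))
    if first: robot.reach([x,y,200],o)
    else: robot.move_l([x,y,max(200,readout.sense()["position"][2])],250,o)
    robot.move_l([x,y,zt],120)
    robot.grip(0,grip)
    s=readout.sense(); print("gripped",d,round(s["opening"]*85,1),s["gripper_force"],s["position"],s["time_s"])
def carry(d,flip,zc=115):
    (x,y),h,a,w=V[d]; zt=8+h-36; up=zc-8
    robot.move_l([x,y,zt+up],180)
    robot.move_l([*w,zt+up],220,q(HEAT,flip))
    s=readout.sense();print("over",s["position"],s["time_s"],s["opening"]*85)
def insert(d,zc=115,w=None,stop=8,verbose=True):
    w=np.array(w or V[d][3],float); off=V[d][1]-36   # TCP z minus vial underside z
    robot.move_l([*w,off+84],100); f0=F(); z=84
    while z>FLOOR-6:
        z-=2.5 if z>FLOOR+4 else 1
        robot.move_l([*w,off+z],30)
        f=F()-f0
        if verbose and np.linalg.norm(f)>3: print(z,f.round(1),w.round(1))
        if np.hypot(*f[:2])>3: w+=np.clip(.15*f[:2],-1,1)
        elif f[2]>stop and z<FLOOR+5: break
    print("down",z,f.round(1),w.round(1),readout.sense()["time_s"])
    return w
def release(d):
    robot.grip(min(1,(d+24)/85)); p=readout.sense()["position"]
    robot.move_l([p[0],p[1],p[2]+75],180)
def snap(n,name):
    cv2.imwrite(f"pics/{name}.png",eyes.capture(n))
E
python3 - <<'E'
from job import *
for d in V:
  for fl in(0,1):
    print(d,fl,[np.round(robot.inverse_kinematics([*p,z],q(a,fl)),2) if robot.inverse_kinematics([*p,z],q(a,fl)) is not None else None for p,z,a in((V[d][0],52,V[d][2]),(V[d][0],200,V[d][2]),(V[d][3],200,HEAT))])
E
```

```text
22 0 [array([ 0.06,  0.15, -0.6 ,  0.81,  0.  ,  1.46]), array([ 0.06, -0.01, -0.42,  1.16,  0.  ,  1.46]), array([-0.12,  0.33, -0.02,  1.22,  0.  ,  1.32])]
22 1 [array([ 0.06,  0.15, -0.6 ,  0.81,  0.  , -1.68]), array([ 0.06, -0.01, -0.42,  1.16,  0.  , -1.68]), array([-0.12,  0.33, -0.02,  1.22,  0.  , -1.82])]
46 0 [array([-0.08,  0.16, -0.6 ,  0.82,  0.  ,  1.32]), array([-0.08, -0.  , -0.42,  1.16,  0.  ,  1.32]), array([-0.01,  0.32, -0.03,  1.22,  0.  ,  1.43])]
46 1 [array([-0.08,  0.16, -0.6 ,  0.82,  0.  , -1.82]), array([-0.08, -0.  , -0.42,  1.16,  0.  , -1.82]), array([-0.01,  0.32, -0.03,  1.22,  0.  , -1.71])]
30 0 [array([-0.22,  0.18, -0.57,  0.82,  0.  ,  1.18]), array([-0.22,  0.02, -0.4 ,  1.16,  0.  ,  1.18]), array([-0.22,  0.36,  0.02,  1.23,  0.  ,  1.22])]
30 1 [array([-0.22,  0.18, -0.57,  0.82,  0.  , -1.96]), array([-0.22,  0.02, -0.4 ,  1.16,  0.  , -1.96]), array([-0.22,  0.36,  0.02,  1.23,  0.  , -1.93])]
38 0 [array([-0.72,  0.21, -0.53,  0.83,  0.  ,  1.01]), array([-0.72,  0.06, -0.35,  1.16,  0.  ,  1.01]), array([ 0.11,  0.32, -0.03,  1.22,  0.  ,  1.54])]
38 1 [array([-0.72,  0.21, -0.53,  0.83,  0.  , -2.13]), array([-0.72,  0.06, -0.35,  1.16,  0.  , -2.13]), array([ 0.11,  0.32, -0.03,  1.22,  0.  , -1.6 ])]
```

Unflipped works for all four.

Run:
```python
from job import *
pick(22,False,first=True); carry(22,False)
# where is the held cap seen?
a=eyes.capture("top");b=eyes.capture("scene")
a=cv2.resize(a[110:230,130:280],None,fx=4,fy=4,interpolation=cv2.INTER_CUBIC)
b=cv2.resize(b[70:220,190:340],None,fx=3.2,fy=3.2,interpolation=cv2.INTER_CUBIC)[:480,:]
c=np.zeros((480,200+0,3),np.uint8)
cv2.imwrite("pics/p1.png",cv2.resize(np.hstack([a,b]),(800,356)))
print(readout.sense()["wrist_force"],readout.sense()["opening"]*85)
```

```text
gripped 22 21.2 39.1127210855484 [446.57591689  91.25601296  52.72383433] 4.225
over [646.47067155 -11.00958722 158.37467765] 6.1417 20.83891418321799
[-0.12619695  0.63134265 -1.53067587] 21.353503964313408
```

View pics/p1.png

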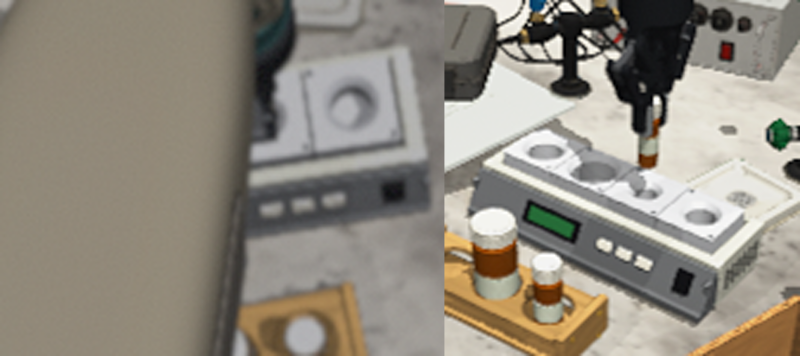

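The scene view shows vial_22 held upright directly above its well, but the arm blocks the top view. Time is plentiful, so I'll insert it with force guidance.

Run:
```python
from job import *
w=insert(22)
c=eyes.capture("scene");cv2.imwrite("pics/p2.png",cv2.resize(c[90:210,200:330],None,fx=5,fy=5,interpolation=cv2.INTER_CUBIC)[:600])
```

```text
47.5 [-2.2  0.   6.5] [647.6 -11.4]
46.5 [-3.5 -0.2  9.8] [647.6 -11.4]
45.5 [-4.4  1.4 12.9] [647.1 -11.4]
44.5 [-5.3  0.1 16.6] [646.4 -11.2]
43.5 [-6.2  0.5 20.1] [645.6 -11.2]
42.5 [-5.5 -0.  22.8] [644.7 -11.1]
41.5 [-5.7 -0.1 26. ] [643.9 -11.1]
down 41.5 [-5.7 -0.1 26. ] [643.  -11.1] 12.45
```

View pics/p2.png

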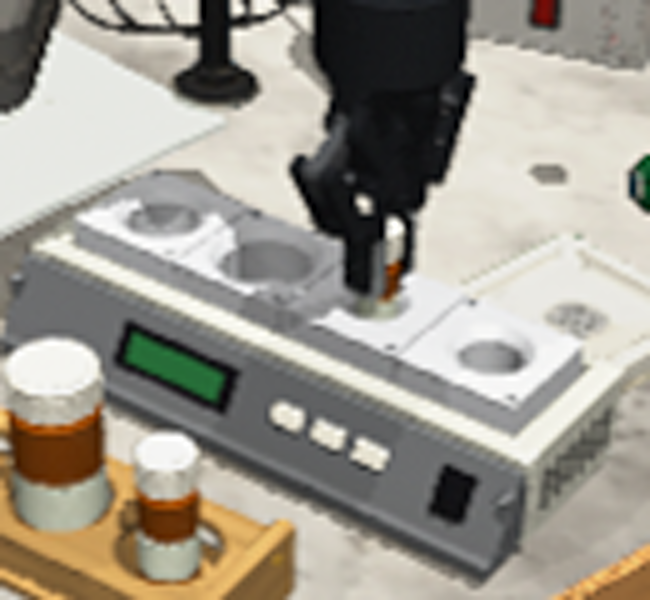

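The vial is in its well and on the floor, with contact starting at z≈48.5. My stop test was held off by a small lateral force, so I'll ease back, release and fix the test.

```bash
sed -i 's/        if np.hypot(\*f\[:2\])>3: w+=/        if f[2]>stop and z<FLOOR+3: break\n        if np.hypot(*f[:2])>3 and z>FLOOR+2: w+=/; /elif f\[2\]>stop/d' job.py
sed -i 's/stop=8/stop=6/' job.py
python3 - <<'E'
from job import *
for z in (45,47.5):
    robot.move_l([643+(z-41.5)*.6,-11.2,44+z],30); print(z,F().round(1),readout.sense()["position"])
release(22)
pick(30,False); carry(30,False); w=insert(30)
c=eyes.capture("scene");cv2.imwrite("pics/p3.png",cv2.resize(c[90:210,200:330],None,fx=5,fy=5,interpolation=cv2.INTER_CUBIC)[:600])
E
```

```text
45 [-2.1  0.1 13.7] [647.54148226 -11.45919873  92.68994568]
47.5 [-0.4 -0.5  7.2] [647.76975824 -11.33955518  92.70986956]
gripped 30 28.9 39.42272901535034 [468.65003561 -39.65976604  62.79301503] 16.725
over [655.80189161 -82.38012241 167.97292129] 18.5 28.42574391652983
47.5 [-2.8 -0.7  5. ] [657.1 -82.7]
46.5 [-3.9 -0.6  9.8] [657.1 -82.7]
down 46.5 [-3.9 -0.6  9.8] [657.1 -82.7] 23.4583
```

View pics/p3.png

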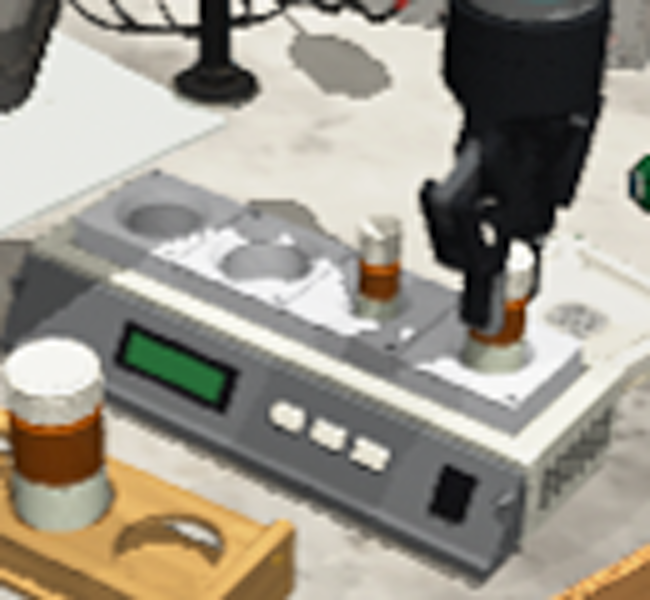

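Vial_22 stands upright in its well, and vial_30 is seated in its well while still gripped. Next are vial_46 and then vial_38.

Run:
```python
from job import *
release(30)
pick(46,False); carry(46,False); w=insert(46); release(46)
pick(38,False); carry(38,False,zc=172)
c=eyes.capture("scene");cv2.imwrite("pics/p4.png",cv2.resize(c[60:220,170:370],None,fx=3.7,fy=3.7,interpolation=cv2.INTER_CUBIC))
```

```text
gripped 46 45.1 40.46549320220947 [458.08396429  25.90082442  82.97145446] 27.2917
over [636.54146229  59.96055598 187.93239621] 29.0167 45.261481798166315
47.5 [-3.  -0.3  7.5] [638.  60.]
down 47.5 [-3.  -0.3  7.5] [638.  60.] 33.725
gripped 38 36.9 39.79470133781433 [ 410.58618773 -271.84408536   72.92159936] 38.225
over [628.21690485 130.57114828 236.08822384] 41.5167 36.656959013272264
```

View pics/p4.png

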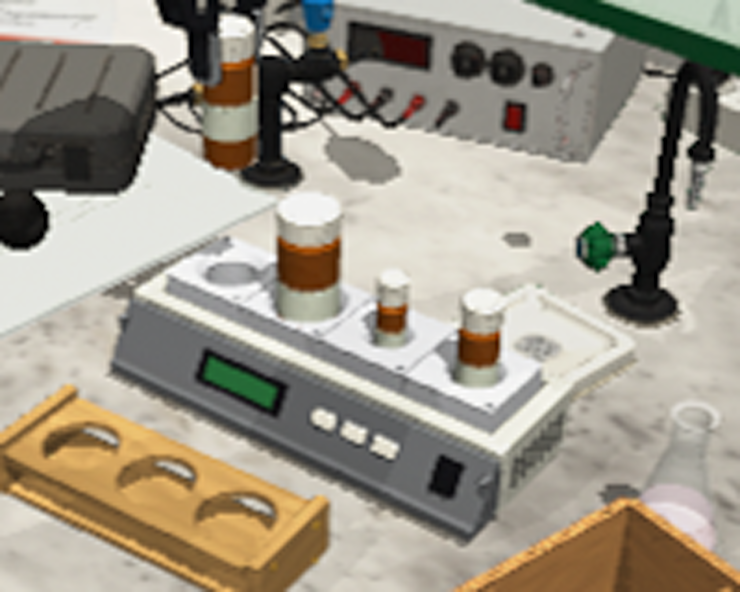

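Three vials are seated upright. Vial_38 is held upright above its well, and the flask hasn't been touched. I'll insert the last vial.

Run:
```python
from job import *
w=insert(38); release(38)
p=readout.sense()["position"]; robot.move_l([p[0],p[1],260],150); robot.reach([232.9,580,260],[.18976,.98183,0,0])
t=eyes.capture("top");c=eyes.capture("scene")
a=cv2.resize(t[110:270,130:330],(400,320),interpolation=cv2.INTER_CUBIC);b=cv2.resize(c[80:240,180:380],(400,320),interpolation=cv2.INTER_CUBIC)
cv2.imwrite("pics/p5.png",np.hstack([a,b]));print(readout.sense()["time_s"])
```

```text
61.5 [2.9 1.1 0.5] [628.5 131.4]
48.5 [-0.2  1.9  5.3] [628.9 131.6]
47.5 [-1.4  3.  10.2] [628.9 131.6]
down 47.5 [-1.4  3.  10.2] [628.9 131.6] 46.85
50.6583
```

View pics/p5.png

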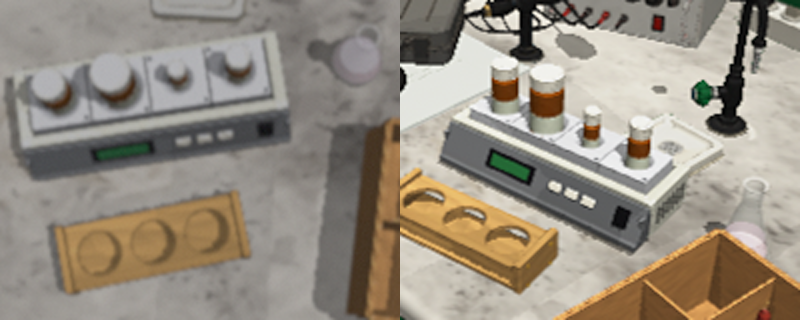

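All four vials stand upright in their own wells, the rack and the carton cell are empty, and the flask is where it was.

```bash
python3 -c "
from rig import robot, eyes, readout
print(robot.finish_job())"
```

```text
the job is handed in; nothing more can be done
None
```

The job is handed in: all four vials were lowered until they touched the floor of their matching wells and stand upright there, and the flask was left where it stood, with about 51 s of the 96 s used.

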